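# Trace the sprung trip bar of a safety bumper

### The arm

A 7-joint arm with a two-finger parallel gripper is mounted at the origin on a cart in front of the work surface, level with it; the furniture and walls round the work are solid. World frame = base frame: x ahead of the robot, y to its left, z up, the work surface at z = 0. Lengths are in mm, angles in rad, forces in N, time in s.
With the tool pointing down it reaches from about 425 to 800 mm from the base axis. Payload 8.3 kg.
Tool frame: the origin (TCP) lies midway between the tips of the shut fingers; the grasp point (between the pads) lies 19 mm behind it; z points along the fingers, y is the line along which they close (so a half turn about z gives the same grasp; the last joint's range is limited). The gripper opens to 85 mm and grips with 20 to 120 N. Pads are 22 mm wide; open, the fingers measure 114 mm over their backs; the gripper's body (76 mm by 85 mm) begins 54 mm behind the grasp point. The pads swing forward as they close: fully open they stand 13 mm farther back than shut.
Start: joints at [-1.215, 0.383, 0.016, 1.37, -0.006, 1.388, -0.046], TCP at [254.113, 570.99, 231.279] pointing down, gripper open.
Joint ranges: [-2.95, 2.95], [-0.25, 2.06], [-1.52, 1.56], [0.18, 2.33], [-1.44, 4.58], [0.02, 2.06], [-3.01, 3.01]. Speed limits (rad/s): [2.39, 2.39, 3.01, 3.01, 3.14, 3.14, 3.14].

### API

Orientations are given as a unit quaternion [x, y, z, w].
In Python, from rig import bot gives the robot as it stands.
- The arm moves only by the tool arm_command, never from a script. Its argument "targets" is a list of rows, each a list of 3 entries, a list of its own where there are three numbers: the turn, a rotation vector about the tool's x, y, z scaled (see below), then the shift along the tool's x, y, z scaled (see below), then the gripper command: -1 is shut, 1 is fully open, values between are in proportion. In form: [[[wx, wy, wz], [x, y, z], claw], ...]. A call has 1 to 20 rows; each row is the pose to reach, as a shift and turn from the pose commanded when the call began, along the tool's axes at that moment, turning the shorter way round; what a row does not reach only later rows make up. The controller multiplies each number of a shift by 50 cm and each number of a turn by 360 degrees. A row lasts 1/12 s, in which the tool goes at most 41.7 mm and 7.16 degrees, less where a joint would pass 70% of its speed; a pose out of reach is approached as far as the arm can. A call with a number of a shift or a turn outside -1 to 1 is refused whole. A call with a gripper value outside its range is refused whole. The fingers move at their own pace and stop on an object; the grip force is fixed at half the most. Time passes only in rows, so rows that repeat a pose let the fingers close. It gives the time, the measured TCP pose, the force, the opening and the grip force at its end, in the units of the state.
- bot.get_obs(): the state, without advancing time (a new reading comes with each control period).
- bot.get_image(name): name is "scene" or "top" or "wrist"; returns a dict with "frame" (420x560x3 uint8, blue, green, red), "z_map" (420x560 float32, mm along the optical axis (not along the pixel's ray), 0 where there is no reading), "fx", "fy", "cx", "cy" (pixels), "extrinsics" (4x4, takes a point from camera to world coordinates). Camera axes: x right, y up, looking along -z (the intrinsics and any distortion apply to the point x, -y, -z); pixel columns grow to the right and rows downward; lengths in mm; the calibration is good to about 2 mm. A picture is of the moment at which its call begins.
- bot.job_done(): hands the job in; it is judged then, once.
The state is a dict: "clock": time; "qpos": joint angles; "joint_velocities": joint speeds; "effort": joint torques, N m; "eef_pos": TCP position; "orientation": TCP orientation; "force": force on the tool from outside, world axes, zero at the start; "moment": the same for the moment, N m; "finger_gap": finger opening in mm; "grip_force": force on a finger pad.
Only numpy, scipy, OpenCV 4.12 (cv2) and the standard library are available. Lean on these libraries where they do the work, as an engineer would, in place of code of your own. Each camera call takes 0.05 s, during which the arm holds its last target. There are 200 camera calls.

### The job

Test the curved, yellow-and-black striped trip bar of the safety bumper. Set the fingertips on top of the bar right at its end beside the green disc, press it lightly to about half its travel, and run along the whole curve to the end beside the red disc, keeping the bar pressed all the way without letting it spring up or bottoming it. Then lift off so that the bar springs back, and leave the loose parts round it where they stand.

Things in the scene. Friction and masses are not known exactly. Their poses are not given: they have to be found in the camera images.
- bumper_unit: the safety bumper unit, screwed down: a grey plate 100 x 350 x 10 mm that carries the trip bar on three sprung posts. Origin: centre of the plate's underside, on the work surface; x and y along the plate's short and long sides, z up. The centre line of the bar is an arc of radius 200 mm about the point x = +180 mm, y = 0 of this frame, from y = -120 mm to y = +120 mm (x = -20 mm at its middle, +20 mm at its ends)
- trip_bar (a joint): how far the trip bar is pressed straight down, m: 0 at rest, 0.016 at the lower stop (above about 0.0148 counts as bottomed). A spring carries it: about 0.5 N per mm wherever along the bar it is pressed (about 4 N half-way). The bar moves down level over its whole length and comes back up when let go; pulled up it gives 6 mm
- bar_mid (a point): middle of the bar on its top face, moving with the bar. The bar is yellow-and-black striped, 28 mm wide and 18 mm thick, its flat top 60 mm above the work surface at rest
- bar_left_end (a point): end of the bar at +y of the unit, on the centre line of its top face, moving with the bar. The bar's top face there is 28 mm wide and, at rest, 60 mm above the work surface.
- bar_right_end (a point): end of the bar at -y of the unit, on the centre line of its top face, moving with the bar. The bar's top face there is 28 mm wide and, at rest, 60 mm above the work surface.
- green_disc: green disc, 24 mm across and 8 mm high, fixed on the plate about 33 mm beyond the end of the bar where the run starts (either end); origin at the centre of its underside, 10 mm above the work surface
- red_disc: red disc of the same size beyond the other end, where the run finishes; origin as for the green disc
- coupling_b: loose dark pipe coupling, standing, 44 mm across, 41 mm high; a bystander. Origin: centre of its underside
- reducer_a: loose dark bell reducer, standing, 54 mm across, 38 mm high; a bystander. Origin: centre of its underside
- nipple_tall: loose dark pipe nipple standing on end, 48 mm across, 108 mm high; a bystander. Origin: centre of its underside
- seal_tape: loose roll of thread seal tape lying flat, 49 mm across, 14 mm high; a bystander. Origin: centre of its underside

How it is judged (in metres and radians):
On the way, in this order (a step that is already met when the one before it is completed fails the run):
1. the fingertips press the bar at its end beside the green disc (grasp point within 70 mm of the disc, seen from above; bar 2 to 14.8 mm down) (horizontal distance between the grasp point and green_disc below 0.07 m and value of joint trip_bar between 0.002 and 0.0148 m and contact force between the fingers and bumper_unit above 0.3 N), for 0.15 s.
2. the fingertips press the bar at its middle (within 30 mm) (horizontal distance between the grasp point and bar_mid below 0.03 m and value of joint trip_bar between 0.002 and 0.0148 m and contact force between the fingers and bumper_unit above 0.3 N), for 0.1 s.
3. the fingertips press the bar at its end beside the red disc (within 70 mm of the disc) (horizontal distance between the grasp point and red_disc below 0.07 m and value of joint trip_bar between 0.002 and 0.0148 m and contact force between the fingers and bumper_unit above 0.3 N), for 0.15 s.
At the end, for the whole second after the job is handed in: After the run the bar is back up (within 1.5 mm of rest) and each loose bystander is within 20 mm of where it stood (value of joint trip_bar between -0.0015 and 0.0015 m and distance of each of coupling_b, reducer_a, nipple_tall, seal_tape from where it was at the start of the episode below 0.02 m); the robot touches nothing.
It fails at once if the bar is bottomed (over 14.8 mm down) (value of joint trip_bar above 0.0148 m).
It fails at once if the bar is pulled up (over 3 mm above rest) (value of joint trip_bar below -0.003 m).
It fails at once if the bar springs up (less than 1 mm pressed) while the fingertips are low over its middle part, between 80 mm either side of the middle (x of the grasp point in the frame of bumper_unit between -0.06 and 0.06 m and y of the grasp point in the frame of bumper_unit between -0.08 and 0.08 m and z of the grasp point in the frame of bumper_unit below 0.115 m and value of joint trip_bar below 0.001 m).
It fails at once if a loose bystander is moved over 20 mm (distance of any of coupling_b, reducer_a, nipple_tall, seal_tape from where it was at the start of the episode above 0.02 m).
It also fails if it takes over 38 s, if anything falls off the work surface, if the arm or the gripper's body presses on something with over 40 N, if the wrist force passes 120 N, or if a joint passes its speed limit or range.

## Working session

There is one attempt and no reset: what is moved stays moved. The work goes in short steps, Python scripts to look and compute and a tool call to move; the robot and the scene stay as the last step left them, time stands still between calls to the robot, and variables do not carry over. Pictures are saved under pics/ and viewed, at most 10 in all, crops included, and the job is handed in when it is done.

Besides the shell and the picture viewer there is one more tool, called after "Emit:" in YAML: its name, and indented under it one key for each argument. arm_command: Moves the arm, as the interface text tells. Its arguments: {"type":"object","properties":{"targets":{"type":"array"}},"required":["targets"]}

```bash
mkdir -p pics
cat > h.py <<'E'
import numpy as np, cv2
from rig import bot
def look(n,f):
    d=bot.get_image(n); cv2.imwrite(f'pics/{f}.png',d['frame']); np.savez(f'pics/{f}.npz',**d); return d
def pts(d):
    z=d['z_map'].astype(float); v,u=np.indices(z.shape)
    P=np.stack([(u-d['cx'])/d['fx']*z,-(v-d['cy'])/d['fy']*z,-z,np.ones_like(z)],-1)
    return (P@np.array(d['extrinsics']).T)[...,:3]
E
python3 - <<'E'
from h import *
o=bot.get_obs(); print({k:np.round(v,3) for k,v in o.items()})
a=look('top','top1'); b=look('scene','scene1')
for d in (a,b):
    P=pts(d); h=cv2.cvtColor(d['frame'],cv2.COLOR_BGR2HSV); H,S,V=cv2.split(h)
    for n,m in dict(yel=(abs(H.astype(int)-27)<8)&(S>120)&(V>80),grn=(abs(H.astype(int)-62)<20)&(S>100)&(V>50),red=((H<8)|(H>172))&(S>120)&(V>60)).items():
        m=m&(d['z_map']>0)
        k,l,st,c=cv2.connectedComponentsWithStats(m.astype(np.uint8))
        for i in range(1,k):
            if st[i,4]>25: print(n,st[i],np.round(c[i]),np.round(np.median(P[l==i],0),1))
cv2.imwrite('pics/both.png',cv2.resize(np.hstack([a['frame'],b['frame']]),(800,300)))
E
```

```text
{'clock': np.float64(0.0), 'qpos': array([-1.215,  0.384,  0.016,  1.371, -0.006,  1.388, -0.047]), 'joint_velocities': array([-0.   , -0.001, -0.   ,  0.001,  0.   ,  0.003,  0.001]), 'effort': array([-0.0000e+00, -6.2761e+01,  8.4400e-01, -3.7180e+01,  1.7000e-02,
        1.5000e-02, -0.0000e+00]), 'eef_pos': array([253.947, 570.529, 230.269]), 'orientation': array([ 0.208,  0.978, -0.001, -0.   ]), 'force': array([-0.376, -0.327,  0.566]), 'moment': array([ 0.019, -0.016,  0.001]), 'grip_force': np.float64(0.0), 'finger_gap': np.float64(85.304)}
yel [ 21 175  21   7  85] [ 31. 178.] [597.6 557.2  96.2]
yel [251 189  14  15 126] [257. 196.] [553.1  25.1  59. ]
yel [261 198  14  14 127] [267. 204.] [532.3   1.1  58.7]
yel [273 204  13  14 131] [279. 211.] [515.5 -27.3  58.9]
yel [338 206  13  15 125] [344. 213.] [ 506.5 -184.7   58.4]
yel [286 209  12  14 132] [292. 215.] [503.5 -57.7  58.8]
yel [326 210  12  14 133] [332. 217.] [ 498.3 -153.8   58.7]
yel [299 212  12  13 134] [305. 218.] [496.2 -89.4  59. ]
yel [313 212  12  13 135] [318. 218.] [ 494.8 -121.4   58.8]
grn [353 209   9   8  64] [357. 212.] [ 515.9 -223.5   17.1]
red [237 181   9   9  65] [241. 185.] [593.3  66.3  16.1]
yel [188  36  11  10  66] [193.  40.] [613.3 765.6 122.5]
yel [273 192  14  17 168] [279. 200.] [546.4  11.9  60. ]
yel [272 210  11   9  84] [277. 214.] [517.7 -25.6  60.1]
yel [273 219  15  20 194] [280. 228.] [500.6 -73.6  60.7]
yel [281 237  21  21 218] [291. 247.] [ 495.6 -138.9   60.4]
yel [298 254  13  13 124] [304. 260.] [ 505.8 -186.    59.8]
grn [312 276   8   4  28] [315. 278.] [ 517.8 -221.3   19.1]
```

View pics/top1.png

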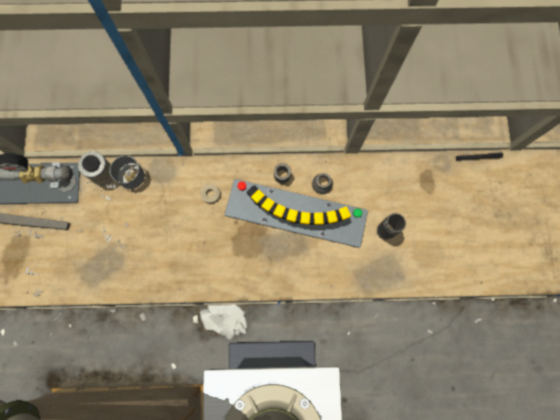

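View pics/scene1.png

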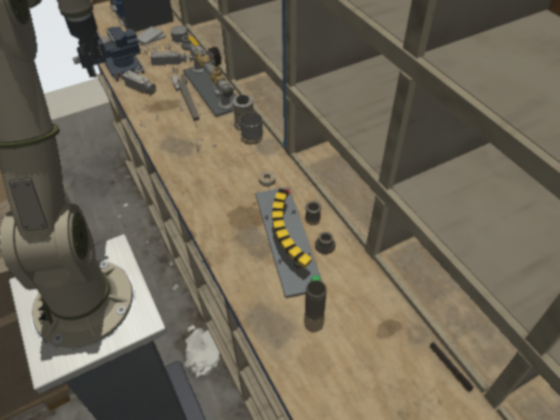

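The top view shows the bar's arc bulging towards the robot. The green disc is at px (357,212) on the right with the tall nipple next to it at (392,226), and the red disc is at (241,185). The reducer and coupling stand on the far side, and the tape is at (212,195). The scene view matches this.

```bash
cat >> h.py <<'E'
from scipy.spatial.transform import Rotation as R
E
python3 - <<'E'
from h import *
from scipy.optimize import least_squares
G=np.array([515.9,-223.5]);Rd=np.array([593.3,66.3])
d=dict(np.load('pics/top1.npz'));P=pts(d)
H,S,V=cv2.split(cv2.cvtColor(d['frame'],cv2.COLOR_BGR2HSV))
m=(abs(H.astype(int)-27)<8)&(S>120)&(V>80)&(abs(P[...,2]-59)<6)
p=P[m][:,:2]; uy=(Rd-G)/np.linalg.norm(Rd-G); ux=np.array([uy[1],-uy[0]])
r=least_squares(lambda c:np.hypot(*(p-c).T)-200,(G+Rd)/2+150*ux); c=r.x
O=c-180*ux; print('yaw',np.arctan2(ux[1],ux[0]),'len',np.linalg.norm(Rd-G),'centre',c,'rms',np.std(r.fun),'O fit',O)
for n,q in (('G',G),('R',Rd)): print(n,(q-O)@ux,(q-O)@uy)
e=(p-O)@uy; print('y extent',e.min(),e.max())
g=P[...,2]; gm=((H<130)&(S<70)&(abs(g-10)<3.5)&(abs(P[...,0]-540)<120)&(abs(P[...,1]+90)<220)).astype(np.uint8)
k,l,st,cc=cv2.connectedComponentsWithStats(gm); i=1+st[1:,4].argmax()
ct=cv2.findContours((l==i).astype(np.uint8),0,2)[0][0]; print('plate',cv2.minAreaRect(P[ct[:,0,1],ct[:,0,0]][:,:2].astype(np.float32)))
m=((V<75)&(g>12)&(g<130)&(P[...,0]>420)&(P[...,0]<700)&(abs(P[...,1]+90)<250)).astype(np.uint8)
k,l,st,cc=cv2.connectedComponentsWithStats(m)
for i in range(1,k):
    if st[i,4]>60:
        q=P[l==i].mean(0); print(st[i],np.round(q),'unit',np.round([(q[:2]-O)@ux,(q[:2]-O)@uy]),'top',P[l==i][:,2].max())
# move vectors
R0=R.from_quat(bot.get_obs()['orientation']).as_matrix()
R0=R.from_quat(np.r_[bot.get_obs()['orientation'][:2],0,0]).as_matrix()
T0=np.array([254.113,570.99,231.279]); yaw=np.arctan2(ux[1],ux[0])
T=np.column_stack([np.r_[uy,0],np.r_[ux,0],[0,0,-1]])
for t in ([500,320,231],[np.r_[O+ux*15.5-uy*112,130]][0]): print('tgt',t,'shift',np.round(R0.T@(t-T0)/500,4))
print('turn',R.from_matrix(R0.T@T).as_rotvec()/2/np.pi)
E
```

```text
yaw -0.2609889398533299 len 299.9579970595883 centre [ 694.50478459 -116.98838823] rms 8.015016438390976 O fit [520.60043628 -70.54188526]
G 34.92746234314587 -148.99111161236124
R 34.92746234314587 150.9668854472271
y extent -128.49838369833992 115.66280847371968
plate ((520.9906005859375, -71.30386352539062), (348.9021911621094, 100.38695526123047), 75.12167358398438)
[349 137  14  15 114] [ 677. -220.   71.] unit [ 190. -104.] top 113.99147668167393
[388 215  17  15 175] [ 482. -307.   61.] unit [  24. -239.] top 109.1189773026922
[378 223  21  17 180] [ 457. -280.   60.] unit [  -7. -219.] top 108.60715323995055
tgt [500, 320, 231] shift [-6.534e-01 -2.586e-01  6.000e-04]
tgt [ 506.67548665 -182.7485953   130.        ] shift [-1.0745 -1.1718  0.2026]
turn [0.         0.         0.22488956]
```

Emit:
arm_command:
  targets:
    - [[0, 0, 0.015], [-0.06, -0.024, 0], -1]
    - [[0, 0, 0.03], [-0.12, -0.048, 0], -1]
    - [[0, 0, 0.045], [-0.18, -0.072, 0], -1]
    - [[0, 0, 0.06], [-0.25, -0.1, 0], -1]
    - [[0, 0, 0.075], [-0.31, -0.124, 0], -1]
    - [[0, 0, 0.09], [-0.37, -0.148, 0], -1]
    - [[0, 0, 0.1], [-0.44, -0.174, 0], -1]
    - [[0, 0, 0.11], [-0.5, -0.2, 0], -1]
    - [[0, 0, 0.12], [-0.56, -0.224, 0], -1]
    - [[0, 0, 0.125], [-0.61, -0.244, 0], -1]
    - [[0, 0, 0.125], [-0.65, -0.26, 0], -1]
    - [[0, 0, 0.125], [-0.65, -0.26, 0], -1]
    - [[0, 0, 0.125], [-0.65, -0.26, 0], -1]

```text
clock: 1.18
eef_pos: [499.1, 318.4, 230.8]
orientation: [0.568, 0.823, -0.001, 0.0]
force: [-0.2, 0.2, -0.2]
finger_gap: 0.1
grip_force: 0.0
```

Emit:
arm_command:
  targets:
    - [[0, 0, 0.01], [-0.06, -0.022, 0], -1]
    - [[0, 0, 0.02], [-0.13, -0.047, 0], -1]
    - [[0, 0, 0.03], [-0.2, -0.073, 0], -1]
    - [[0, 0, 0.04], [-0.27, -0.098, 0], -1]
    - [[0, 0, 0.05], [-0.34, -0.123, 0], -1]
    - [[0, 0, 0.06], [-0.41, -0.149, 0], -1]
    - [[0, 0, 0.07], [-0.48, -0.174, 0], -1]
    - [[0, 0, 0.08], [-0.55, -0.2, 0.02], -1]
    - [[0, 0, 0.09], [-0.62, -0.225, 0.04], -1]
    - [[0, 0, 0.1], [-0.69, -0.25, 0.06], -1]
    - [[0, 0, 0.1], [-0.76, -0.276, 0.08], -1]
    - [[0, 0, 0.1], [-0.83, -0.301, 0.1], -1]
    - [[0, 0, 0.1], [-0.88, -0.319, 0.12], -1]
    - [[0, 0, 0.1], [-0.92, -0.334, 0.14], -1]
    - [[0, 0, 0.1], [-0.943, -0.342, 0.16], -1]
    - [[0, 0, 0.1], [-0.943, -0.342, 0.18], -1]
    - [[0, 0, 0.1], [-0.943, -0.342, 0.2], -1]
    - [[0, 0, 0.1], [-0.943, -0.342, 0.2], -1]
    - [[0, 0, 0.1], [-0.943, -0.342, 0.2], -1]

```text
clock: 2.77
eef_pos: [507.6, -179.1, 130.6]
orientation: [0.792, 0.61, -0.0, -0.001]
force: [-0.5, 0.1, 0.0]
finger_gap: -0.2
grip_force: 0.0
```

Run:
```python
from h import *
o=bot.get_obs(); t=o['eef_pos']; O=np.array([520.8,-71]); a=-.2605; ux=np.array([np.cos(a),np.sin(a)]); uy=np.array([-ux[1],ux[0]])
print(o['clock'],t,o['orientation'],o['force'],'unit',(t[:2]-O)@ux,(t[:2]-O)@uy)
M=R.from_quat(o['orientation']).as_matrix(); print('toolx yaw vs unit y',np.arctan2(M[1,0],M[0,0])-np.arctan2(uy[1],uy[0]), 'tilt z',M[:,2])
w=look('wrist','w1'); P=pts(w)
H,S,V=cv2.split(cv2.cvtColor(w['frame'],cv2.COLOR_BGR2HSV)); Hi=H.astype(int)
for n,m in dict(yel=(abs(Hi-27)<8)&(S>120)&(V>80),grn=(abs(Hi-62)<20)&(S>100)&(V>50)).items():
    m=m&(w['z_map']>0); k,l,st,c=cv2.connectedComponentsWithStats(m.astype(np.uint8))
    for i in range(1,k):
        if st[i,4]>200:
            q=np.median(P[l==i],0); print(n,np.round(c[i]),np.round(q,1),'unit',np.round([(q[:2]-O)@ux,(q[:2]-O)@uy],1))
```

```text
2.7667 [ 507.63260418 -179.05562101  130.63798871] [ 7.92399830e-01  6.10001381e-01 -2.59034046e-04 -8.70749591e-04] [-0.54468465  0.11754497  0.01429598] unit 15.108061915754465 -107.80141005092194
toolx yaw vs unit y 0.0018284231576333188 tilt z [-0.00147283  0.00106394 -0.99999835]
yel [222.  15.] [506.5 -60.3  59.2] unit [-16.5   6.7]
yel [227.  73.] [500.1 -88.3  59.2] unit [-15.5 -22. ]
yel [241. 131.] [ 498.4 -120.1   59.2] unit [ -9.  -53.2]
yel [262. 181.] [ 502.  -151.9   59.2] unit [  2.7 -83. ]
yel [288. 224.] [ 510.5 -182.7   59.2] unit [  18.8 -110.6]
```

View pics/w1.png

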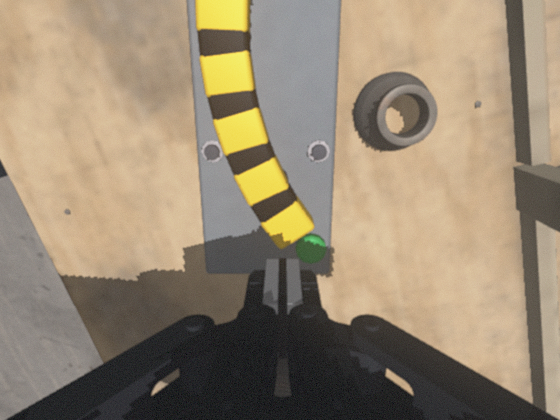

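The wrist view shows the bar end at px (290,222) and the green disc at (312,247). That agrees with the top view to within about 3 mm, so I'm pressing down.

Emit:
arm_command:
  targets:
    - [[0, 0, 0], [0, -0.003, 0.04], -1]
    - [[0, 0, 0], [0, -0.003, 0.08], -1]
    - [[0, 0, 0], [0, -0.003, 0.11], -1]
    - [[0, 0, 0], [0, -0.003, 0.13], -1]
    - [[0, 0, 0], [0, -0.003, 0.138], -1]
    - [[0, 0, 0], [0, -0.003, 0.145], -1]
    - [[0, 0, 0], [0, -0.003, 0.15], -1]
    - [[0, 0, 0], [0, -0.003, 0.155], -1]
    - [[0, 0, 0], [0, -0.003, 0.155], -1]
    - [[0, 0, 0], [0, -0.003, 0.155], -1]
    - [[0, 0, 0], [0, -0.003, 0.155], -1]

```text
clock: 3.73
eef_pos: [506.7, -180.9, 54.4]
orientation: [0.793, 0.609, 0.001, 0.0]
force: [-0.5, 2.0, 2.7]
finger_gap: -0.1
grip_force: 1.4
```

Emit:
arm_command:
  targets:
    - [[0, 0, 0], [0, 0, 0.003], -1]
    - [[0, 0, 0], [0, 0, 0.005], -1]
    - [[0, 0, 0], [0, 0, 0.005], -1]
    - [[0, 0, 0], [0, 0, 0.005], -1]

```text
clock: 4.07
eef_pos: [506.7, -180.9, 51.6]
orientation: [0.793, 0.609, 0.0, 0.0]
force: [2.3, 2.1, 4.3]
finger_gap: 0.2
grip_force: 2.1
```

Force is 4.3 N at about 8 mm down. Running along the first half.

Emit:
arm_command:
  targets:
    - [[0, 0, 0], [0.011, -0.007, 0], -1]
    - [[0, 0, 0], [0.022, -0.0134, 0], -1]
    - [[0, 0, 0], [0.033, -0.0194, 0], -1]
    - [[0, 0, 0], [0.044, -0.025, 0], -1]
    - [[0, 0, 0], [0.055, -0.03, 0], -1]
    - [[0, 0, 0], [0.066, -0.035, 0], -1]
    - [[0, 0, 0], [0.077, -0.0394, 0], -1]
    - [[0, 0, 0], [0.088, -0.0434, 0], -1]
    - [[0, 0, 0], [0.099, -0.047, 0], -1]
    - [[0, 0, 0], [0.11, -0.05, 0], -1]
    - [[0, 0, 0], [0.121, -0.0532, 0], -1]
    - [[0, 0, 0], [0.132, -0.0558, 0], -1]
    - [[0, 0, 0], [0.143, -0.0582, 0], -1]
    - [[0, 0, 0], [0.154, -0.06, 0], -1]
    - [[0, 0, 0], [0.165, -0.0618, 0], -1]
    - [[0, 0, 0], [0.176, -0.0632, 0], -1]
    - [[0, 0, 0], [0.187, -0.0642, 0], -1]
    - [[0, 0, 0], [0.198, -0.065, 0], -1]
    - [[0, 0, 0], [0.209, -0.0654, 0], -1]
    - [[0, 0, 0], [0.22, -0.0656, 0], -1]

```text
clock: 5.73
eef_pos: [502.8, -65.7, 51.2]
orientation: [0.793, 0.609, -0.0, -0.0]
force: [-1.7, -3.2, 3.9]
finger_gap: 0.2
grip_force: 2.2
```

Emit:
arm_command:
  targets:
    - [[0, 0, 0], [0.011, 0.0002, 0], -1]
    - [[0, 0, 0], [0.022, 0.0006, 0], -1]
    - [[0, 0, 0], [0.033, 0.0014, 0], -1]
    - [[0, 0, 0], [0.044, 0.0024, 0], -1]
    - [[0, 0, 0], [0.055, 0.0038, 0], -1]
    - [[0, 0, 0], [0.066, 0.0054, 0], -1]
    - [[0, 0, 0], [0.077, 0.0074, 0], -1]
    - [[0, 0, 0], [0.088, 0.0098, 0], -1]
    - [[0, 0, 0], [0.099, 0.0124, 0], -1]
    - [[0, 0, 0], [0.11, 0.0154, 0], -1]
    - [[0, 0, 0], [0.121, 0.0186, 0], -1]
    - [[0, 0, 0], [0.132, 0.0222, 0], -1]
    - [[0, 0, 0], [0.143, 0.0262, 0], -1]
    - [[0, 0, 0], [0.154, 0.0306, 0], -1]
    - [[0, 0, 0], [0.165, 0.0354, 0], -1]
    - [[0, 0, 0], [0.176, 0.0406, 0], -1]
    - [[0, 0, 0], [0.187, 0.0462, 0], -1]
    - [[0, 0, 0], [0.198, 0.0522, 0], -1]
    - [[0, 0, 0], [0.209, 0.0586, 0], -1]
    - [[0, 0, 0], [0.216, 0.063, 0], -1]

```text
clock: 7.4
eef_pos: [561.8, 30.8, 51.2]
orientation: [0.793, 0.609, 0.0, -0.0]
force: [-1.6, -2.4, 3.7]
finger_gap: -0.3
grip_force: 2.2
```

Emit:
arm_command:
  targets:
    - [[0, 0, 0], [0, 0, 0], -1]
    - [[0, 0, 0], [0, 0, 0], -1]
    - [[0, 0, 0], [0, 0, 0], -1]
    - [[0, 0, 0], [0, 0, 0], -1]

```text
clock: 7.73
eef_pos: [561.9, 30.7, 51.7]
orientation: [0.793, 0.609, 0.001, 0.0]
force: [2.2, 3.1, 4.6]
finger_gap: -0.2
grip_force: 2.1
```

Still pressed at about 8 mm, 47 mm from the red disc. Lifting off.

Emit:
arm_command:
  targets:
    - [[0, 0, 0], [0, 0, -0.004], -1]
    - [[0, 0, 0], [0, 0, -0.008], -1]
    - [[0, 0, 0], [0, 0, -0.012], -1]
    - [[0, 0, 0], [0, 0, -0.016], -1]
    - [[0, 0, 0], [0, 0, -0.02], -1]
    - [[0, 0, 0], [0, 0, -0.03], -1]
    - [[0, 0, 0], [0, 0, -0.06], -1]
    - [[0, 0, 0], [0, 0, -0.1], -1]
    - [[0, 0, 0], [0, 0, -0.15], -1]
    - [[0, 0, 0], [0, 0, -0.2], -1]
    - [[0, 0, 0], [0, 0, -0.2], -1]
    - [[0, 0, 0], [0, 0, -0.2], -1]
    - [[0, 0, 0], [0, 0, -0.2], -1]

```text
clock: 8.82
eef_pos: [560.7, 29.8, 150.8]
orientation: [0.793, 0.609, -0.0, -0.0]
force: [0.7, -0.5, -1.1]
finger_gap: -0.1
grip_force: 0.0
```

Run:
```python
from h import *
o=bot.get_obs(); print(o['clock'],o['eef_pos'],o['force'])
d=look('wrist','w2'); P=pts(d); H,S,V=cv2.split(cv2.cvtColor(d['frame'],cv2.COLOR_BGR2HSV))
m=(abs(H.astype(int)-27)<8)&(S>120)&(V>80)&(d['z_map']>0); print('bar top z',np.median(P[m][:,2]))
a=np.load('pics/top1.npz')['frame']; b=look('top','top2')['frame']
D=(cv2.absdiff(a,b).max(2)>40)[170:235,200:415]; print('changed px',D.sum()); cv2.imwrite('pics/c.png',cv2.resize(np.vstack([a[140:270,180:430],b[140:270,180:430]]),None,fx=2,fy=2))
```

```text
8.8167 [560.74478911  29.83356867 150.80074425] [ 0.66536413 -0.46175211 -1.12429002]
bar top z 59.174572026537334
changed px 3609
```

View pics/c.png

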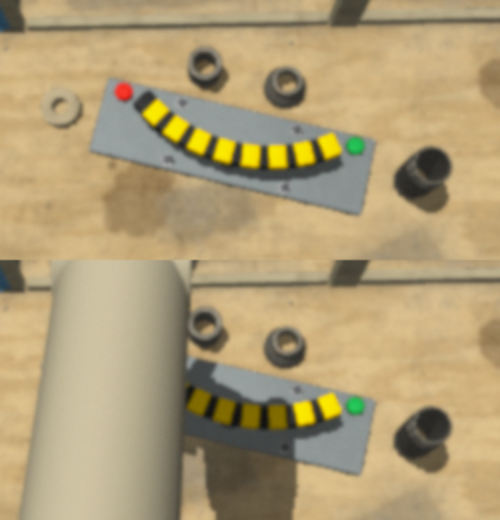

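The before and after crops show the coupling, reducer and nipple unmoved. The tape is hidden behind the arm, but nothing went near it. The bar top reads 59.2 mm, the same as before the run.

```bash
python3 -c "
from rig import bot
print(bot.job_done())"
```

```text
the job is handed in; nothing more can be done
None
```

The bar was pressed about 8 mm at the green end, run along the whole curve to the red end at about that depth, and released; it sprang back to its resting height, three loose parts are seen unmoved (the tape was hidden by the arm), and the job is handed in with no verdict returned.

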